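Third hand: hold the slotted angle bracket to the fence

ROBOT

A 6-joint arm with a two-finger parallel gripper is mounted at the origin on a cart in front of the work surface, level with it; the furniture and walls round the work are solid. World frame = base frame: x ahead of the robot, y to its left, z up, the work surface at z = 0. Lengths are in m, angles in degrees, forces in N, time in s.
With the tool pointing down it reaches from about 0.325 to 0.9 m from the base axis. Payload 3.5 kg.
Tool frame: the origin (TCP) lies midway between the tips of the shut fingers; the grasp point (between the pads) lies 19 mm behind it; z points along the fingers, y is the line along which they close (so a half turn about z gives the same grasp; the last joint's range is limited). The gripper opens to 85 mm and grips with 20 to 120 N. Pads are 22 mm wide; open, the fingers measure 114 mm over their backs; the gripper's body (76 mm by 85 mm) begins 54 mm behind the grasp point. The pads swing forward as they close: fully open they stand 13 mm farther back than shut.
Start: joints at [-73.362, 15.837, -1.513, 72.651, 0, 84.076], TCP at [0.24, -0.577, 0.21] pointing down, gripper open.
Joint ranges: [-178.77, 178.77], [-48.84, 107.48], [-61.69, 71.31], [-111.58, 123.2], [-90, 87.43], [-180, 180]. Speed limits (degrees/s): [147.25, 147.25, 180, 180, 180, 180].

INTERFACE

Orientations are given as [roll, pitch, yaw] about the fixed x, y, z axes, in that order (R = Rz(yaw) Ry(pitch) Rx(roll)).
In Python, from station import manip gives the robot as it stands.
- The arm moves only by the shell command python3 -m handwheel 'ROWS'. ROWS is JSON, a list of rows, each a list of 5 numbers: the opening, from -1 (shut) to 1 (fully open), then the shift along the tool's x, y, z in units of 25 mm (1.0 is 25 mm), then the turn about the tool's z in units of 6 degrees (1.0 is 6 degrees). In form: [[grip, x, y, z, turn], ...]. A call has exactly 8 rows; each row shifts and turns the commanded pose from where the row before left it, along the tool's axes as they then stand; what a row does not reach is not made up. A row lasts 1/12 s, in which the tool goes at most 41.7 mm and 7.16 degrees, less where a joint would pass 70% of its speed; a pose out of reach is approached as far as the arm can. A call is refused whole if a number of a shift passes 1 or a number of a turn 1, either way. A call with a gripper value outside its range is refused whole. The fingers move at their own pace and stop on an object; the grip force is fixed at half the most. Time passes only in rows, so rows that do not move let the fingers close, or fill a call up. It gives the time, the measured TCP pose, the force, the opening and the grip force at its end, in the units of the state.
- manip.get_state(): the state, without advancing time (a new reading comes with each control period).
- manip.capture(name): name is "scene" or "side" or "wrist"; returns a dict with "color" (480x640x3 uint8, blue, green, red), "intrinsics" (3x3 intrinsics, pixels), "dist" ([k1, k2, p1, p2, k3] as OpenCV has them; the pictures are not rectified), "R" (3x3) and "t" (3): a world point X has camera coordinates R X + t. Camera axes: x right, y down, z forward; pixel columns grow to the right and rows downward; lengths in m; the calibration is good to about 2 mm. A picture is of the moment at which its call begins. There is no depth.
- manip.finish_job(): hands the job in; it is judged then, once.
The state is a dict: "time_s": time; "joints": joint angles; "dq": joint speeds; "joint_efforts": joint torques, N m; "ee_pos": TCP position; "tool_rot": TCP orientation; "ft_force": force on the tool from outside, world axes, zero at the start; "ft_torque": the same for the moment, N m; "width": finger opening in m; "gripper_force": force on a finger pad.
Only numpy, scipy, OpenCV 4.12 (cv2) and the standard library are available. Lean on these libraries where they do the work, as an engineer would, in place of code of your own. Each camera call takes 0.05 s, during which the arm holds its last target. There are 200 camera calls.

TASK

Fetch the slotted aluminium angle bracket and set it in the assembly fixture: its two slots over the two studs, foot flat on the plate. Slide it back so that the upright sits squarely against both fence posts with the sprung plunger pushed in, gently and never knocking the fixture hard, then keep a steady push of about 15 newtons against the fence for at least three seconds so that I can run the nuts down. Finish while still holding and pushing it, do not let go, and leave the other things on the bench where they are.

Things in the scene. Friction and masses are not known exactly. Their poses are not given: they have to be found in the camera images.
- bracket: Loose aluminium angle bracket, 0.3 to 0.5 kg, standing on its foot right of the vise. Origin: centre of the foot's underside; z up, x from the foot to its back. Foot 60 (x) x 96 (y) x 6 mm, with two through slots centred at x = -3, y = +-30 mm, 30 mm long in x, 12 mm wide. The upright stands along the foot's back edge; its flat back, at x = +30 mm, is the face that goes against the fence.
- upright (a point): Point in the middle of the bracket's upright, 34 mm above the foot's underside (26 mm in x from the bracket's origin; same axes): a good place to grip from above across its 8 mm (along x). The upright is a plate 8 mm thick (x), 96 mm wide (y), its top 62 mm above the foot's underside.
- fixture: Assembly fixture, fixed, left of the vise. Origin: centre of the underside of its grey, oiled plate, 160 (x) x 150 (y) x 12 mm; z up, x towards the fence. Two studs, 8 mm, at x = -6, y = +-30 mm, 20 mm tall above the plate. Bracket home: its origin at x = 0, y = 0 (2 mm play each side), z = 12 mm, x axes parallel. Held 7 to 13 mm short of home it goes down over the studs clear of the plunger.
- fence: Rigid steel fence on the fixture, same origin and axes. Two posts at y = +-24 to +-48 mm, front faces at x = +30 mm, 16 mm thick, tops 54 mm above the plate. The 48 mm gap between them is open down to 6 mm above the plate, so a finger fits behind the upright there.
- plunger_tip (a point): Tip of the part-present plunger: a sprung brass pin, 10 mm diameter, in the left (+y) fence post at y = +36 mm, 28 mm above the plate. Free, it stands 5 mm in front of the fence face; the bracket pushes it in.
- plunger (a joint): Travel of the plunger (m): 0 free, 0.005 with the bracket against the fence. It pushes back with 0.8 N at first and 2.8 N when home, so of a 15 N push 10 to 13 N reach the fence (the rest is plunger and friction on the plate).
- tub_4: Open round plastic tub, 102 mm wide, 60 mm high, behind the vise near the drawer cabinet; leave alone. Origin: centre of its underside.
- gear_a: Steel spur gear, 60 mm, 21 mm high, behind the vise; leave alone. Origin: centre of its underside.
- hexkey_a: Black hex key, 123 mm long, lying in front of the vise; leave alone.
- pliers: Pliers with red handles, 193 mm long, lying between kit case and vise; leave alone.
There are look-alikes about, which are no part of the job. What is shaped like the bracket but red is not meant.

How it is judged (in metres and radians):
On the way:
1. bracket home over the studs, square against the fence, pushed steadily within the band for two seconds (x of bracket in the frame of fixture between -0.002 and 0.0015 m and y of bracket in the frame of fixture between -0.0035 and 0.0035 m and z of bracket in the frame of fixture between 0.0105 and 0.0145 m and angle between bracket's own z axis and vertical below 0.04 rad and angle between the x axis of bracket and the x axis of fixture, either way round below 0.04 rad and value of joint plunger above 0.004 m and contact force between bracket and fence between 4 and 22 N and contact force between the fingers and bracket above 3 N and linear speed of bracket below 0.01 m/s), for 2 s.
At the end, for the whole second after the job is handed in: Still held: foot on the plate (2.5 mm), studs in the slots (3.5 mm sideways), back face within 2 mm of the fence, square and upright to 0.04 rad, plunger in over 4 mm, bearing on the fence with 4 to 22 N, at rest; kept up for 2 s before (all of step 1); the arm keeps its last pose, push and grip.
It fails at once if the bracket is knocked or pressed hard (over 45 N) against the fence or the fixture (contact force between bracket and fixture above 45 N).
It fails at once if another thing on the bench is shifted by more than 30 mm (distance of any of tub_4, gear_a, hexkey_a, pliers from where it was at the start of the episode above 0.03 m).
It also fails if it takes over 58 s, if anything falls off the work surface, if the arm or the gripper's body presses on something with over 40 N, if the wrist force passes 120 N, or if a joint passes its speed limit or range.

## Working session

There is one attempt and no reset: what is moved stays moved. The work goes in short steps, Python scripts to look and compute and a shell command to move; the robot and the scene stay as the last step left them, time stands still between calls to the robot, and variables do not carry over. Pictures are saved under pics/ and viewed, at most 10 in all, crops included, and the job is handed in when it is done.

```bash
mkdir -p pics; cat > h.py <<'E'
import numpy as np, cv2, pickle
from station import manip
def snap(n,f):
    c=manip.capture(n); cv2.imwrite(f'pics/{f}.png',c['color']); pickle.dump(c,open(f'pics/{f}.pkl','wb')); return c
def load(f): return pickle.load(open(f'pics/{f}.pkl','rb'))
def ray(c,uv):
    p=cv2.undistortPoints(np.array([[uv]],float),np.array(c['intrinsics']),np.array(c['dist']))[0,0]
    R=np.array(c['R']);t=np.array(c['t']); return -R.T@t, R.T@np.array([p[0],p[1],1])
def onz(c,uv,z):
    o,d=ray(c,uv); return o+d*(z-o[2])/d[2]
def proj(c,X):
    return cv2.projectPoints(np.array(X,float).reshape(-1,1,3),cv2.Rodrigues(np.array(c['R']))[0],np.array(c['t']),np.array(c['intrinsics']),np.array(c['dist']))[0].reshape(-1,2)
E
python3 - <<'E'
from h import *
for n in('scene','side','wrist'):
    c=snap(n,n+'0'); print(n,(-np.array(c['R']).T@c['t']).round(3))
s=manip.get_state(); print(s)
a=cv2.imread('pics/scene0.png');b=cv2.imread('pics/side0.png')
E
```

```text
scene [0.115 0.668 1.005]
side [0.765 0.686 0.9  ]
wrist [ 0.313 -0.546  0.373]
{'time_s': 0.15, 'joints': array([-7.33615096e+01,  1.58691584e+01, -1.57925426e+00,  7.26516696e+01,
        2.03084623e-03,  8.40746427e+01]), 'dq': array([ 0.0435048 , -0.15060571,  0.16877529,  0.02738664,  0.0130141 ,
       -0.06036253]), 'joint_efforts': array([ 1.31012271e-04, -4.46058226e+01,  2.95638478e+01,  1.06069990e-02,
        1.10027322e-04, -5.40760269e-06]), 'ee_pos': array([ 0.23962425, -0.57653403,  0.20861118]), 'tool_rot': array([-1.79900662e+02, -1.23517559e-02,  2.25638353e+01]), 'ft_force': array([-0.28959541, -0.13800866, -0.2364794 ]), 'ft_torque': array([0.04316036, 0.01166113, 0.01259241]), 'gripper_force': 0.0, 'width': 0.08568166388615032}
```

View pics/scene0.png

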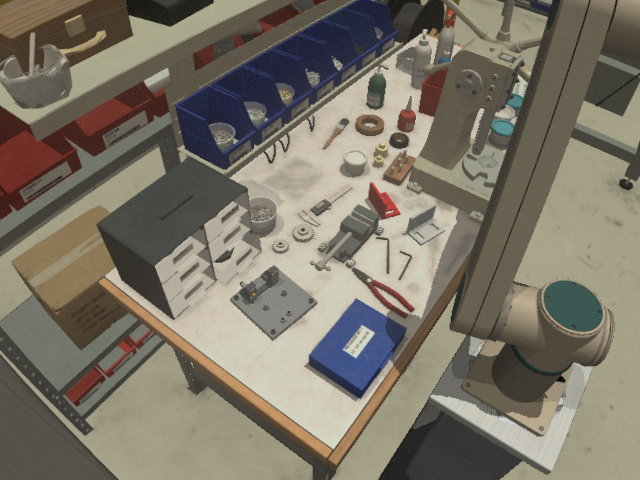

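View pics/side0.png

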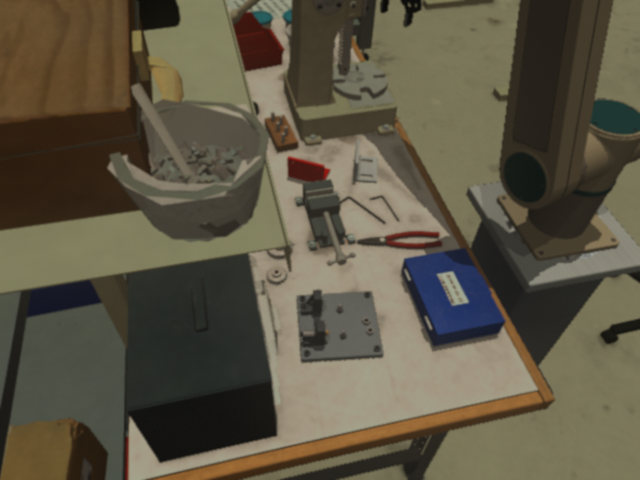

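The scene view shows the bracket near (425,225), with the red decoy at (382,200) and the fixture at (273,300). In the side view the bracket is near (365,165) and the fixture at (340,325). I'll enlarge these.

```bash
python3 - <<'E'
from h import *
a=cv2.imread('pics/scene0.png');b=cv2.imread('pics/side0.png')
def cr(im,x,y,w,h): return cv2.resize(im[y:y+h,x:x+w],(400,300),interpolation=cv2.INTER_CUBIC)
m=np.vstack([np.hstack([cr(a,225,262,100,75),cr(b,290,285,100,75)]),np.hstack([cr(a,400,200,50,37.5.__int__()+1),cr(b,345,140,50,38)])])
cv2.imwrite('pics/m0.png',m)
E
```

```text
(no output)
```

View pics/m0.png

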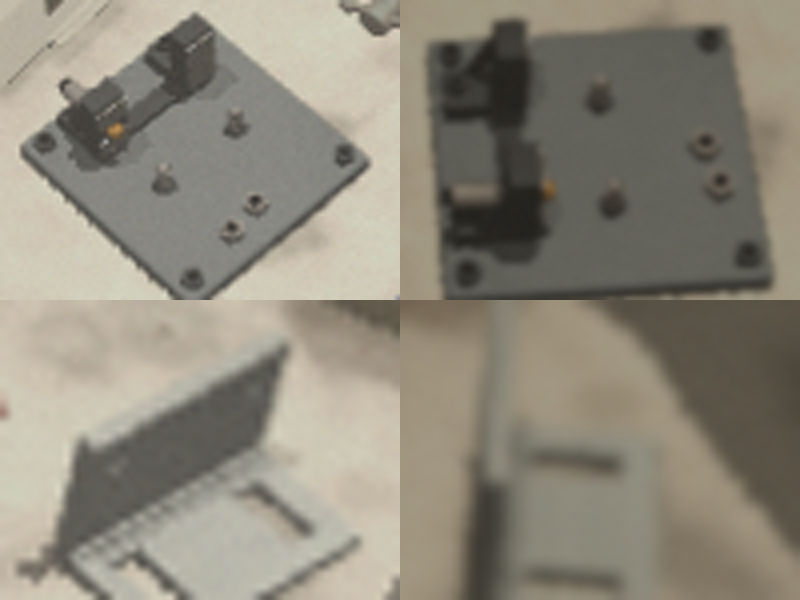

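The crops show the fixture plate corners at scene (230,299), (317,302) and (274,265), and at side (297,295), (372,292), (382,353) and (301,358). The bracket's foot points toward the robot and its upright is on the far side. I'll fit both poses.

```bash
cat >> h.py <<'E'
from scipy.optimize import least_squares
def fit(obs,z0,x0):
    "obs: list of (cam, pixel, model point); pose x,y,yaw(deg)"
    def r(p):
        a=np.radians(p[2]);out=[]
        for c,uv,m in obs:
            X=[p[0]+m[0]*np.cos(a)-m[1]*np.sin(a),p[1]+m[0]*np.sin(a)+m[1]*np.cos(a),m[2]+z0]
            out+=list(proj(c,X)[0]-uv)
        return np.array(out)
    s=least_squares(r,x0,loss='soft_l1'); return s.x, r(s.x).reshape(-1,2).round(1)
E
python3 - <<'E'
from h import *
a=load('scene0');b=load('side0')
def A(u,v): return np.array([225+u/4,262+v/4])
def B(u,v): return np.array([290+(u-400)/4,285+v/4])
def C(u,v): return np.array([400+u/8,200+(v-300)/7.9])
def D(u,v): return np.array([345+(u-400)/8,140+(v-300)/7.9])
o=[(a,A(22,150),(.08,.075,.012)),(a,A(368,160),(-.08,-.075,.012)),(a,A(195,12),(.08,-.075,.012)),
(b,B(428,42),(.08,-.075,.012)),(b,B(728,27),(-.08,-.075,.012)),(b,B(772,275),(-.08,.075,.012)),
(a,A(163,168),(-.006,.03,.032)),(a,A(235,110),(-.006,-.03,.032)),(b,B(600,78),(-.006,-.03,.032)),(b,B(615,185),(-.006,.03,.032))]
print(fit(o,0,[.55,.3,0]))
o=[(a,C(80,438),(.03,.048,.062)),(a,C(285,340),(.03,-.048,.062)),(a,C(358,542),(-.03,-.048,.006)),(a,C(68,558),(.022,.048,.006)),(a,C(262,460),(.022,-.048,.006)),(a,C(278,509),(-.003,-.03,.006)),
(b,D(577,460),(-.003,-.03,.006)),(b,D(575,577),(-.003,.03,.006)),(b,D(658,433),(-.03,-.048,.006))]
print(fit(o,0,[.55,-.1,0]))
E
```

```text
(array([ 0.57995408,  0.17159493, -8.41559405]), array([[-1.8, -1.3],
       [ 0.4, -0.8],
       [-0.3, -0.1],
       [-0.2, -1. ],
       [ 0.4, -1.5],
       [ 1.6,  0.7],
       [-0.8, -0.2],
       [-0.6, -0. ],
       [ 0.5,  0.4],
       [ 0.4, -0.4]]))
(array([  0.38643452,  -0.27279274, -19.1981489 ]), array([[-0.3, -0.4],
       [-0.8, -1.5],
       [ 0.7, -0.5],
       [-0.2, -0.1],
       [ 0.1, -1.2],
       [-0.4,  0.4],
       [ 0.9,  0.1],
       [ 0.3,  0.4],
       [ 1.2, -0.1]]))
```

The fits agree to about 1.5 px. I'll turn to yaw 70.8° and move near the bracket for a wrist look.

```bash
python3 -m handwheel '[[0,0,0,0,-1],[0,0,0,0,-1],[0,0,0,0,-1],[0,0,0,0,-1],[0,0,0,0,-1],[0,0,0,0,-1],[0,0,0,0,-1],[0,0,0,0,-1]]'
python3 -m handwheel '[[0,1,0.3,0,0],[0,1,0.3,0,0],[0,1,0.3,0,0],[0,1,0.3,0,0],[0,1,0.3,0,0],[0,1,0.3,0,0],[0,1,0.3,0,0],[0,1,0.3,0,0]]'
python3 -m handwheel '[[0,0.7,0,0,0],[0,0.7,0,0,0],[0,0.7,0,0,0],[0,0,0,0,0],[0,0,0,0,0],[0,0,0,0,0],[0,0,0,0,0],[0,0,0,0,0]]'
python3 -c "
from h import *
c=snap('wrist','w1');s=manip.get_state();print(s['ee_pos'],s['tool_rot'],s['time_s'],s['width'])"
```

```text
time_s: 0.82
ee_pos: [0.2397, -0.5768, 0.209]
tool_rot: [-180.0, -0.0, 70.9]
ft_force: [0.7, -0.3, 0.3]
width: 0.043
gripper_force: 0.0
time_s: 1.48
ee_pos: [0.3633, -0.4072, 0.2092]
tool_rot: [-180.0, -0.0, 70.6]
ft_force: [-0.1, 0.5, -0.3]
width: 0.0425
gripper_force: 0.0
time_s: 2.15
ee_pos: [0.3802, -0.3599, 0.2095]
tool_rot: [180.0, 0.0, 70.5]
ft_force: [-0.5, 0.7, 0.3]
width: 0.0427
gripper_force: 0.0
[ 0.38015196 -0.35977461  0.20944457] [-1.79998069e+02  7.79773259e-03  7.05017050e+01] 2.2 0.04265456569847764
```

View pics/w1.png

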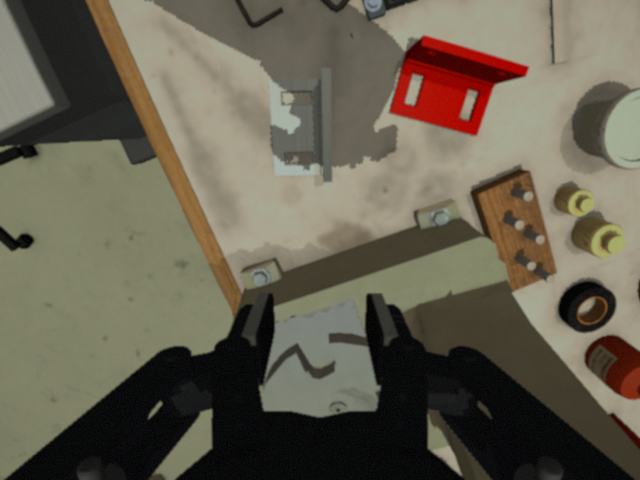

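The wrist view shows the bracket clearly. The upright's top runs from (331,68) to (331,181) at the back edge, and the foot's front corners are at (270,82) and (276,175). I'll fit the pose again.

```bash
cat >> h.py <<'E'
def totool(dxy,yaw):
    a=np.radians(yaw); return np.array([dxy[0]*np.cos(a)+dxy[1]*np.sin(a), dxy[0]*np.sin(a)-dxy[1]*np.cos(a)])*40
E
python3 - <<'E'
from h import *
c=load('w1')
o=[(c,(331,68),(.03,.048,.062)),(c,(331,181),(.03,-.048,.062)),(c,(320,68),(.022,.048,.062)),(c,(322,182),(.022,-.048,.062)),(c,(270,82),(-.03,.048,.006)),(c,(275,176),(-.03,-.048,.006))]
p,r=fit(o,0,[.386,-.273,-19]);print(p,r.tolist())
s=manip.get_state();a=np.radians(p[2])
u=p[:2]+.026*np.array([np.cos(a),np.sin(a)]);print(u,totool(u-s['ee_pos'][:2],70.5)) 
E
```

```text
[  0.38926803  -0.27553699 -18.31055842] [[-0.7, 0.0], [0.6, 1.0], [0.8, 0.2], [0.9, 0.1], [-1.4, -2.4], [-0.8, -0.2]]
[ 0.41395159 -0.28370535] [3.31954362 0.2587396 ]
```

```bash
python3 -m handwheel '[[0,0.8,0.06,0,-0.2],[0,0.8,0.06,0,0],[0,0.8,0.07,0,0],[0,0.9,0.07,0,0],[0,0,0,0.9,0],[0,0,0,0.9,0],[0,0,0,0.9,0],[0,0,0,0.9,0]]'
python3 -m handwheel '[[0,0,0,0.8,0],[0,0,0,0.8,0],[0,0,0,0.8,0],[0,0,0,0.8,0],[0,0,0,0.5,0],[0,0,0,0.4,0],[0,0,0,0,0],[0,0,0,0,0]]'
python3 -m handwheel '[[0,0,0,0,0],[-1,0,0,0,0],[-1,0,0,0,0],[-1,0,0,0,0],[-1,0,0,0,0],[-1,0,0,0,0],[-1,0,0,0,0],[-1,0,0,0,0]]'
python3 -c "
from h import *
c=snap('wrist','w2')"
```

```text
time_s: 2.87
ee_pos: [0.413, -0.2834, 0.1189]
tool_rot: [179.9, 0.0, 71.7]
ft_force: [-0.4, -0.1, -0.6]
width: 0.0427
gripper_force: 0.0
time_s: 3.53
ee_pos: [0.4125, -0.283, 0.0168]
tool_rot: [-180.0, -0.0, 71.7]
ft_force: [-0.0, -0.1, -0.5]
width: 0.0423
gripper_force: 0.0
time_s: 4.2
ee_pos: [0.4137, -0.2835, 0.018]
tool_rot: [179.9, 0.0, 71.8]
ft_force: [0.3, 0.3, 5.3]
width: 0.0065
gripper_force: 61.0
```

View pics/w2.png

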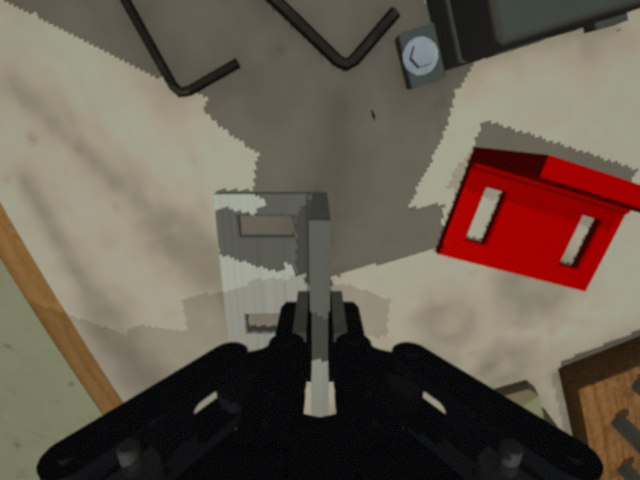

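The bracket is gripped. The +y end of the upright's top is at (310–329,220), the foot corner at (216,193), and the left slot spans (239–294, 214–236). Next is the in-hand offset.

```bash
python3 - <<'E'
from h import *
c=load('w2')
o=[(c,(329,220),(.03,.048,.062)),(c,(310,220),(.022,.048,.062)),(c,(216,193),(-.03,.048,.006)),(c,(239,214),(-.018,.036,.006)),(c,(294,214),(.012,.036,.006)),(c,(240,236),(-.018,.024,.006)),(c,(295,236),(.012,.024,.006)),(c,(246,314),(-.018,-.024,.006))]
p,r=fit(o,0,[.389,-.2755,-18.3]);print(p,r.tolist())
s=manip.get_state();print(s['ee_pos'],s['tool_rot'],s['width'],s['ft_force'])
a=np.radians(p[2]);d=s['ee_pos'][:2]-p[:2];print('tcp in bracket',d[0]*np.cos(a)+d[1]*np.sin(a),-d[0]*np.sin(a)+d[1]*np.cos(a))
E
```

```text
[  0.38971255  -0.27485808 -18.47193728] [[3.1, -0.6], [0.3, -0.6], [-1.8, -0.2], [-0.6, 1.0], [0.2, 1.1], [-0.1, 0.3], [-0.4, 0.5], [-0.2, -0.4]]
[ 0.41367987 -0.2835465   0.01801752] [1.79888511e+02 4.08044861e-02 7.17690244e+01] 0.00663317126340798 [-0.00695106 -0.08758297  5.61782775]
tcp in bracket 0.02548534031110963 -0.0006469798796796449
```

```bash
python3 -m handwheel '[[-1,0,0,-0.4,0],[-1,0,0,-0.8,0],[-1,0,0,-1,0],[-1,0,0,-1,0],[-1,0,0,-1,0],[-1,0,0,-1,0],[-1,0,0,-1,0],[-1,0,0,-1,0]]'
python3 -m handwheel '[[-1,0.2,0.1,0,-0.8],[-1,0.5,0.2,0,-0.85],[-1,0.8,0.3,0,0],[-1,1,0.3,0,0],[-1,1,0.3,0,0],[-1,1,0.3,0,0],[-1,1,0.3,0,0],[-1,1,0.3,0,0]]'
python3 -m handwheel '[[-1,1,0.3,0,0],[-1,1,0.3,0,0],[-1,1,0.3,0,0],[-1,1,0.3,0,0],[-1,1,0.3,0,0],[-1,1,0.3,0,0],[-1,0.8,0.3,0,0],[-1,0.6,0.2,0,0]]'
python3 -m handwheel '[[-1,0.4,0.1,0,0],[-1,0.3,0,0,0],[-1,0.2,0,0,0],[-1,0.1,0,0,0],[-1,0,0,0,0],[-1,0,0,0,0],[-1,0,0,0,0],[-1,0,0,0,0]]'
python3 -c "
from h import *
c=snap('wrist','w3');snap('scene','s3');s=manip.get_state();print(s['ee_pos'],s['tool_rot'],s['time_s'],s['width'],s['ft_force'])"
```

```text
time_s: 4.92
ee_pos: [0.4117, -0.2819, 0.1977]
tool_rot: [-179.9, -0.0, 71.8]
ft_force: [0.9, -0.2, -2.9]
width: 0.0068
gripper_force: 59.8
time_s: 5.58
ee_pos: [0.4892, -0.1293, 0.1964]
tool_rot: [-179.9, -0.0, 81.7]
ft_force: [0.4, 0.1, -3.3]
width: 0.0066
gripper_force: 59.8
time_s: 6.25
ee_pos: [0.5733, 0.0456, 0.1963]
tool_rot: [-179.9, -0.0, 81.7]
ft_force: [0.4, -0.9, -3.1]
width: 0.007
gripper_force: 59.8
time_s: 6.92
ee_pos: [0.5797, 0.0675, 0.1971]
tool_rot: [180.0, 0.0, 81.6]
ft_force: [-0.0, -0.5, -3.0]
width: 0.0065
gripper_force: 59.8
[0.5798054  0.06766627 0.1970925 ] [1.79994929e+02 2.63381146e-03 8.16231428e+01] 7.0167 0.006555657659286546 [ 0.55696804 -0.58458784 -2.55621217]
```

View pics/w3.png

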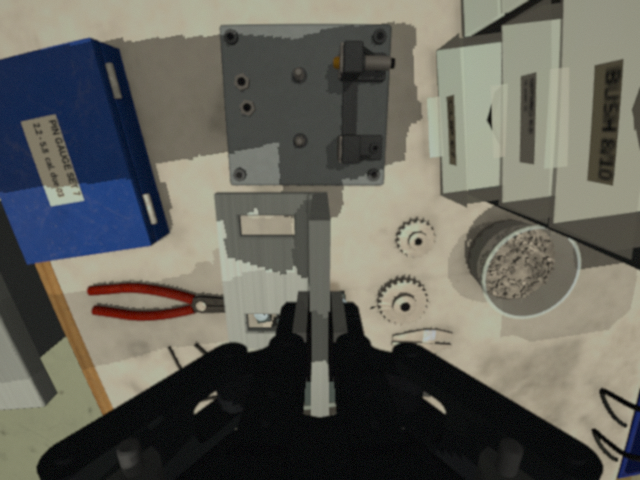

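The fixture is in full view, with plate corners (222,26), (391,23), (384,184) and (231,185) and stud tops near (299,73) and (299,140). I'll enlarge it for accuracy.

```bash
python3 - <<'E'
from h import *
m=cv2.imread('pics/w3.png');cv2.imwrite('pics/w3c.png',cv2.resize(m[10:200,210:410],(800,760//1),interpolation=cv2.INTER_CUBIC)[:0] if 0 else cv2.resize(m[15:195,210:410],(660,594),interpolation=cv2.INTER_CUBIC))
E
```

```text
(no output)
```

View pics/w3c.png

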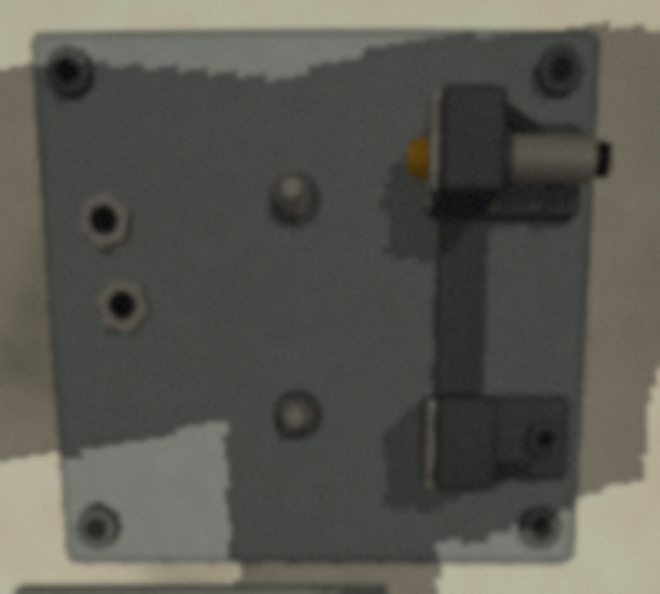

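```bash
python3 - <<'E'
from h import *
c=load('w3');q=lambda u,v:(210+u/3.3-.35,15+v/3.3-.35)
o=[(q(34,33),(-.08,.075,.012)),(q(599,31),(.08,.075,.012)),(q(574,560),(.08,-.075,.012)),(q(69,560),(-.08,-.075,.012)),
(q(292,188),(-.006,.03,.032)),(q(296,414),(-.006,-.03,.032)),(q(442,85),(.03,.048,.066)),(q(442,187),(.03,.024,.066)),(q(437,398),(.03,-.024,.066)),(q(437,489),(.03,-.048,.066))]
o=[(c,)+x for x in o]
p,r=fit(o,0,[.58,.1716,-8.4]);print(p,r.tolist())
print(fit(o[6:],0,p)[0],fit(o[4:6],0,p)[0],fit(o[:4],0,p)[0])
ee=manip.get_state()['ee_pos']
# bracket in same image
b=[(c,(329,220),(.03,.048,.062)),(c,(310,220),(.022,.048,.062)),(c,(216,193),(-.03,.048,.006)),(c,(239,214),(-.018,.036,.006)),(c,(294,214),(.012,.036,.006)),(c,(240,236),(-.018,.024,.006)),(c,(295,236),(.012,.024,.006))]
pb,r=fit(b,ee[2]-.0167,[.555,.07,-8.4]);print(pb,r.tolist())
a=np.radians(p[2]);R=np.array([[np.cos(a),-np.sin(a)],[np.sin(a),np.cos(a)]])
T=p[:2]+R@[.026-.010,-.0006]; print(T,totool(T-ee[:2],81.6))
print('bracket in fixture now', R.T@(pb[:2]-p[:2]),'tcp-pred',R.T@(ee[:2]-p[:2])-[.026,-.0006])
E
```

```text
[ 0.58302041  0.16932494 -8.53957118] [[-0.2, -1.5], [2.8, -1.0], [1.6, 1.3], [0.2, 1.1], [1.4, -0.2], [1.1, 0.7], [-0.7, -1.0], [-1.3, 1.1], [-0.9, -0.7], [-1.5, 0.8]]
[ 0.5839      0.16905386 -8.26456628] [ 0.581918    0.16969484 -8.30798878] [ 0.58186567  0.16909245 -8.41801527]
[ 0.55463136  0.07229912 -8.75595797] [[3.4, -0.5], [0.4, -0.6], [-2.2, -0.6], [-0.9, 0.8], [0.3, 1.0], [-0.4, 0.3], [-0.3, 0.6]]
[0.59875393 0.16635571] [4.01595164 0.17313619]
bracket in fixture now [-0.01366671 -0.10016571] tcp-pred [-0.01408382 -0.10040904]
```

```bash
python3 -m handwheel '[[-1,0.3,0.02,0,0],[-1,0.6,0.03,0,0],[-1,0.8,0.03,0,0],[-1,0.8,0.03,0,0],[-1,0.7,0.03,0,0],[-1,0.5,0.03,0,0],[-1,0.3,0,0,0],[-1,0,0,0,0]]'
python3 -m handwheel '[[-1,0,0,0.4,0],[-1,0,0,0.8,0],[-1,0,0,0.9,0],[-1,0,0,0.9,0],[-1,0,0,0.9,0],[-1,0,0,0.7,0],[-1,0,0,0.4,0],[-1,0,0,0.28,0]]'
python3 -m handwheel '[[-1,0,0,0,0],[-1,0,0,0,0],[-1,0,0,0,0],[-1,0,0,0,0],[-1,0,0,0,0],[-1,0,0,0,0],[-1,0,0,0,0],[-1,0,0,0,0]]'
python3 - <<'E'
from h import *
c=snap('wrist','w4');d=snap('scene','s4');e=snap('side','d4');s=manip.get_state();print(s['ee_pos'],s['tool_rot'])
w=c['color'][120:400,120:440]
sc=cv2.resize(d['color'][235:335,205:325],(360,300),interpolation=cv2.INTER_CUBIC)
sd=cv2.resize(e['color'][260:370,275:400],(360,300),interpolation=cv2.INTER_CUBIC)
cv2.imwrite('pics/m4.png',np.hstack([cv2.resize(w,(440,600*385//600)),np.zeros((385,0,3),np.uint8),cv2.copyMakeBorder(sc,0,85,0,0,cv2.BORDER_CONSTANT)]))
E
```

```text
time_s: 7.68
ee_pos: [0.5987, 0.168, 0.1969]
tool_rot: [180.0, -0.0, 81.8]
ft_force: [-0.2, 0.2, -2.8]
width: 0.0068
gripper_force: 59.8
time_s: 8.35
ee_pos: [0.597, 0.1653, 0.0628]
tool_rot: [-179.8, 0.1, 81.6]
ft_force: [-0.2, -0.9, -3.1]
width: 0.0066
gripper_force: 59.8
time_s: 9.02
ee_pos: [0.5987, 0.1665, 0.0653]
tool_rot: [180.0, -0.0, 81.7]
ft_force: [0.9, 1.0, -3.0]
width: 0.0071
gripper_force: 59.8
[0.5985056  0.16646054 0.0649996 ] [-1.79994013e+02  1.29650255e-03  8.16632861e+01]
```

View pics/m4.png

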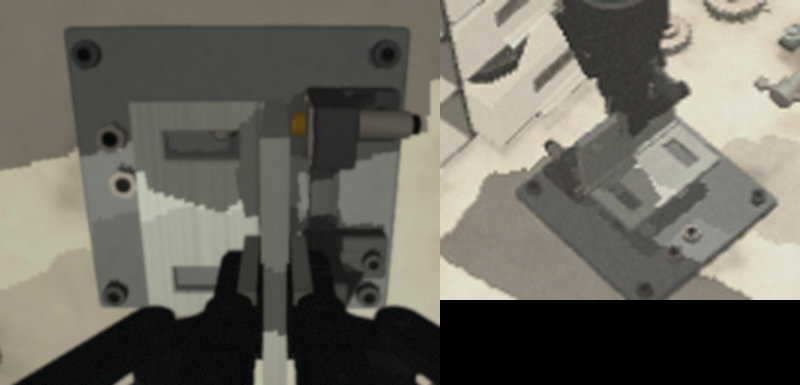

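The left stud tip shows in the slot at wrist pixel ≈(286,217). I'll compare that with the prediction, and refit the fixture at this closer range.

```bash
python3 - <<'E'
from h import *
c=load('w4');q=lambda u,v:(120+u/1.375,120+v/1.375)
o=[(q(66,28),(-.08,.075,.012)),(q(409,28),(.08,.075,.012)),(q(99,307),(-.08,-.075,.012)),
 (q(308,88),(.03,.048,.066)),(q(314,168),(.03,.024,.066))]
o=[(c,)+x for x in o]
p,r=fit(o,0,[.5825,.1693,-8.4]);print(p,r.tolist())
def W(p,m):
    a=np.radians(p[2]);return [p[0]+m[0]*np.cos(a)-m[1]*np.sin(a),p[1]+m[0]*np.sin(a)+m[1]*np.cos(a),m[2]]
for P in (p,[.5825,.1693,-8.4]): print('stud pred',proj(c,[W(P,(-.006,.03,.032)),W(P,(-.006,.03,.012)),W(P,(.03,.048,.066)),W(P,(.03,.024,.066)),W(P,(-.08,.075,.012)),W(P,(.08,.075,.012))]).round(1).tolist())
cv2.imwrite('pics/w4c.png',cv2.resize(c['color'][185:250,225:345],(720,390),interpolation=cv2.INTER_CUBIC))
E
```

```text
[ 0.58190722  0.17027683 -8.15087309] [[-4.5, -1.6], [2.4, -3.4], [0.3, 0.9], [1.1, 11.9], [-4.1, 0.3]]
stud pred [[280.5, 215.5], [283.8, 208.3], [345.1, 195.9], [344.2, 242.5], [163.5, 138.8], [419.9, 137.0]]
stud pred [[282.0, 216.9], [285.2, 209.6], [347.0, 197.9], [345.8, 244.3], [165.3, 139.6], [421.4, 139.1]]
```

View pics/w4c.png

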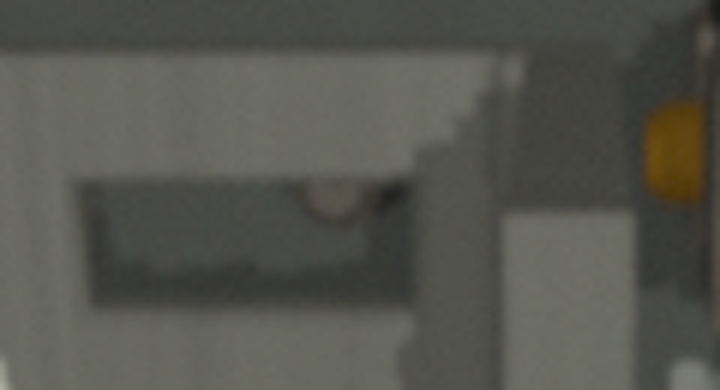

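The stud sits within 0.5 mm of prediction relative to the slot, so I can go down gently.

```bash
python3 -m handwheel '[[-1,0.01,0,0.15,0],[-1,0.01,0,0.2,0],[-1,0,0,0.2,0],[-1,0,0,0.2,0],[-1,0,0,0.2,0],[-1,0,0,0.15,0],[-1,0,0,0.1,0],[-1,0,0,0,0]]'
python3 -m handwheel '[[-1,0,0,0.04,0],[-1,0,0,0.04,0],[-1,0,0,0.04,0],[-1,0,0,0.04,0],[-1,0,0,0.04,0],[-1,0,0,0.02,0],[-1,0,0,0,0],[-1,0,0,0,0]]'
python3 -m handwheel '[[-1,0,0,0,0],[-1,0,0,0,0],[-1,0,0,0,0],[-1,0,0,0,0],[-1,0,0,0,0],[-1,0,0,0,0],[-1,0,0,0,0],[-1,0,0,0,0]]'
```

```text
time_s: 9.83
ee_pos: [0.5979, 0.1668, 0.0341]
tool_rot: [-179.9, 0.0, 81.7]
ft_force: [0.1, 0.5, -2.4]
width: 0.0069
gripper_force: 59.9
time_s: 10.5
ee_pos: [0.5989, 0.167, 0.0301]
tool_rot: [180.0, -0.0, 81.7]
ft_force: [-0.5, -1.0, 1.0]
width: 0.0067
gripper_force: 60.3
time_s: 11.17
ee_pos: [0.599, 0.167, 0.0301]
tool_rot: [180.0, -0.0, 81.7]
ft_force: [-2.3, -0.8, 4.4]
width: 0.0067
gripper_force: 61.0
```

The foot is down on the plate (TCP z 0.030; it would be 0.050 if it were resting on the studs). Next I slide it back slowly.

```bash
python3 -m handwheel '[[-1,0,0.03,0,0],[-1,0,0.03,0,0],[-1,0,0.03,0,0],[-1,0,0.03,0,0],[-1,0,0.03,0,0],[-1,0,0.03,0,0],[-1,0,0.03,0,0],[-1,0,0.03,0,0]]'
python3 -m handwheel '[[-1,0,0.02,0,0],[-1,0,0.02,0,0],[-1,0,0.02,0,0],[-1,0,0.02,0,0],[-1,0,0.02,0,0],[-1,0,0,0,0],[-1,0,0,0,0],[-1,0,0,0,0]]'
```

```text
time_s: 11.83
ee_pos: [0.6015, 0.1667, 0.0301]
tool_rot: [-179.7, -0.0, 81.7]
ft_force: [-6.9, 1.8, 10.6]
width: 0.0067
gripper_force: 62.0
time_s: 12.5
ee_pos: [0.603, 0.1665, 0.03]
tool_rot: [-179.6, -0.0, 81.7]
ft_force: [-10.2, 1.1, 13.8]
width: 0.0067
gripper_force: 62.4
```

Downward load is building up along with the drag, so I'll ease the height a little.

```bash
python3 -m handwheel '[[-1,0,0,-0.02,0],[-1,0,0,-0.02,0],[-1,0,0,-0.02,0],[-1,0,0,-0.02,0],[-1,0,0,0,0],[-1,0,0,0,0],[-1,0,0,0,0],[-1,0,0,0,0]]'
python3 -c "
from h import *
s=manip.get_state();print(s['ee_pos'],s['tool_rot'],s['ft_force'],s['ft_torque'])"
```

```text
time_s: 13.17
ee_pos: [0.6063, 0.1655, 0.0307]
tool_rot: [-179.9, 0.0, 81.7]
ft_force: [-2.4, 0.3, -3.5]
width: 0.0069
gripper_force: 59.7
[0.60633056 0.16552976 0.03066965] [-1.79911773e+02  3.58726083e-02  8.16673813e+01] [-2.36048141  0.29851945 -3.50331788] [0.12522213 0.54560166 0.10091793]
```

```bash
python3 -m handwheel '[[-1,0,0.01,0,0],[-1,0,0.01,0,0],[-1,0,0.01,0,0],[-1,0,0.01,0,0],[-1,0,0.01,0,0],[-1,0,0.01,0,0],[-1,0,0,0,0],[-1,0,0,0,0]]'
python3 -m handwheel '[[-1,0,0.01,0,0],[-1,0,0.01,0,0],[-1,0,0.01,0,0],[-1,0,0.01,0,0],[-1,0,0.01,0,0],[-1,0,0.01,0,0],[-1,0,0,0,0],[-1,0,0,0,0]]'
```

```text
time_s: 13.83
ee_pos: [0.6068, 0.1654, 0.0309]
tool_rot: [-179.8, 0.0, 81.7]
ft_force: [-5.7, 0.5, -4.3]
width: 0.007
gripper_force: 59.7
time_s: 14.5
ee_pos: [0.6068, 0.1654, 0.031]
tool_rot: [-179.7, 0.0, 81.7]
ft_force: [-9.5, 1.5, -0.8]
width: 0.0069
gripper_force: 60.0
```

```bash
python3 -m handwheel '[[-1,0,0,0.01,0],[-1,0,0,0.01,0],[-1,0,0,0.01,0],[-1,0,0,0,0],[-1,0,0.01,0,0],[-1,0,0.01,0,0],[-1,0,0.01,0,0],[-1,0,0,0,0]]'
python3 -m handwheel '[[-1,0,0.01,0,0],[-1,0,0.01,0,0],[-1,0,0.01,0,0],[-1,0,0.01,0,0],[-1,0,0,0,0],[-1,0,0,0,0],[-1,0,0,0,0],[-1,0,0,0,0]]'
python3 - <<'E'
from h import *
c=snap('wrist','w5');d=snap('scene','s5');s=manip.get_state();print(s['ee_pos'],s['tool_rot'],s['ft_force'],s['ft_torque'])
w=c['color'][120:400,120:440]
sc=cv2.resize(d['color'][235:335,205:325],(360,300),interpolation=cv2.INTER_CUBIC)
cv2.imwrite('pics/m5.png',np.hstack([cv2.resize(w,(440,385)),cv2.copyMakeBorder(sc,0,85,0,0,cv2.BORDER_CONSTANT)]))
E
```

```text
time_s: 15.17
ee_pos: [0.6068, 0.1654, 0.0307]
tool_rot: [-179.6, 0.0, 81.7]
ft_force: [-10.9, 1.4, 2.4]
width: 0.0067
gripper_force: 60.7
time_s: 15.83
ee_pos: [0.6068, 0.1654, 0.0306]
tool_rot: [-179.5, 0.0, 81.7]
ft_force: [-13.3, 2.3, 4.3]
width: 0.0068
gripper_force: 60.8
[0.60678042 0.16541166 0.03058054] [-1.79482119e+02  2.85019075e-02  8.16810595e+01] [-12.74464175   2.3724743    4.90466382] [ 0.32189811  2.72177273 -0.09255731]
```

View pics/m5.png

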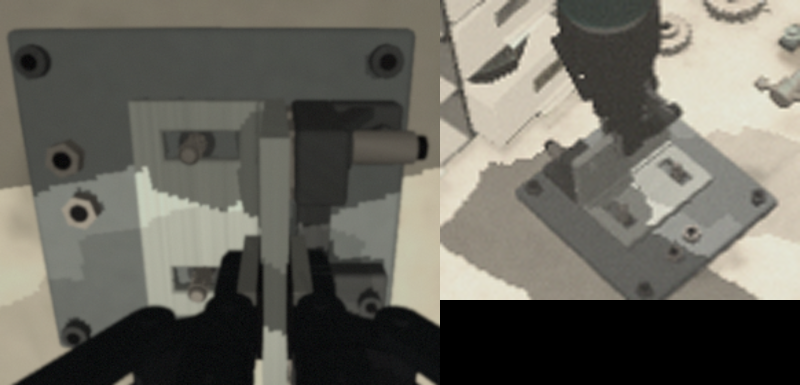

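Both studs stand in the slots, and the upright is against the posts with the plunger in. I'll bring the push up to about 15 N and hold.

```bash
H='python3 -m handwheel'; python3 -m handwheel '[[-1,0,0.01,-0.01,0],[-1,0,0.01,0,0],[-1,0,0.01,0,0],[-1,0,0,0,0],[-1,0,0,0,0],[-1,0,0,0,0],[-1,0,0,0,0],[-1,0,0,0,0]]'
python3 -m handwheel '[[-1,0,0,0,0],[-1,0,0,0,0],[-1,0,0,0,0],[-1,0,0,0,0],[-1,0,0,0,0],[-1,0,0,0,0],[-1,0,0,0,0],[-1,0,0,0,0]]'
python3 -m handwheel '[[-1,0,0,0,0],[-1,0,0,0,0],[-1,0,0,0,0],[-1,0,0,0,0],[-1,0,0,0,0],[-1,0,0,0,0],[-1,0,0,0,0],[-1,0,0,0,0]]'
```

```text
time_s: 16.6
ee_pos: [0.6068, 0.1654, 0.0306]
tool_rot: [-179.4, 0.0, 81.7]
ft_force: [-14.3, 2.5, 3.5]
width: 0.0067
gripper_force: 60.8
time_s: 17.27
ee_pos: [0.6068, 0.1654, 0.0306]
tool_rot: [-179.4, 0.0, 81.7]
ft_force: [-13.8, 1.0, 4.7]
width: 0.0066
gripper_force: 60.8
time_s: 17.93
ee_pos: [0.6067, 0.1654, 0.0306]
tool_rot: [-179.4, 0.0, 81.7]
ft_force: [-13.8, 1.9, 4.3]
width: 0.0064
gripper_force: 60.8
```

```bash
python3 -m handwheel '[[-1,0,0.01,0,0],[-1,0,0,0,0],[-1,0,0,0,0],[-1,0,0,0,0],[-1,0,0,0,0],[-1,0,0,0,0],[-1,0,0,0,0],[-1,0,0,0,0]]'
python3 -m handwheel '[[-1,0,0,0,0],[-1,0,0,0,0],[-1,0,0,0,0],[-1,0,0,0,0],[-1,0,0,0,0],[-1,0,0,0,0],[-1,0,0,0,0],[-1,0,0,0,0]]'
python3 -m handwheel '[[-1,0,0,0,0],[-1,0,0,0,0],[-1,0,0,0,0],[-1,0,0,0,0],[-1,0,0,0,0],[-1,0,0,0,0],[-1,0,0,0,0],[-1,0,0,0,0]]'
python3 -m handwheel '[[-1,0,0,0,0],[-1,0,0,0,0],[-1,0,0,0,0],[-1,0,0,0,0],[-1,0,0,0,0],[-1,0,0,0,0],[-1,0,0,0,0],[-1,0,0,0,0]]'
python3 -m handwheel '[[-1,0,0,0,0],[-1,0,0,0,0],[-1,0,0,0,0],[-1,0,0,0,0],[-1,0,0,0,0],[-1,0,0,0,0],[-1,0,0,0,0],[-1,0,0,0,0]]'
python3 -m handwheel '[[-1,0,0,0,0],[-1,0,0,0,0],[-1,0,0,0,0],[-1,0,0,0,0],[-1,0,0,0,0],[-1,0,0,0,0],[-1,0,0,0,0],[-1,0,0,0,0]]'
python3 -c "
from station import manip
print(manip.finish_job())"
```

```text
time_s: 18.6
ee_pos: [0.6067, 0.1654, 0.0306]
tool_rot: [-179.4, 0.0, 81.7]
ft_force: [-14.7, 1.8, 5.2]
width: 0.0068
gripper_force: 60.9
time_s: 19.27
ee_pos: [0.6068, 0.1654, 0.0306]
tool_rot: [-179.4, 0.0, 81.7]
ft_force: [-14.4, 1.8, 4.9]
width: 0.0068
gripper_force: 60.9
time_s: 19.93
ee_pos: [0.6067, 0.1654, 0.0306]
tool_rot: [-179.4, 0.0, 81.7]
ft_force: [-13.9, 1.9, 5.9]
width: 0.0066
gripper_force: 60.9
time_s: 20.6
ee_pos: [0.6067, 0.1654, 0.0306]
tool_rot: [-179.4, 0.0, 81.7]
ft_force: [-14.6, 2.0, 5.0]
width: 0.0067
gripper_force: 60.9
time_s: 21.27
ee_pos: [0.6068, 0.1654, 0.0306]
tool_rot: [-179.4, 0.0, 81.7]
ft_force: [-14.1, 2.5, 5.2]
width: 0.0066
gripper_force: 60.9
time_s: 21.93
ee_pos: [0.6067, 0.1654, 0.0306]
tool_rot: [-179.4, 0.0, 81.7]
ft_force: [-14.6, 1.3, 4.5]
width: 0.0068
gripper_force: 60.9
the job is handed in; nothing more can be done
None
```

The bracket is over both studs and against the fence, still gripped and pushed with about 14–15 N for over 3 s; I handed the job in at about 22 s, but no verdict came back, and foot seating and plunger travel were judged only from the camera and force readings.

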